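Clip the lamp on the light-sensor test box and hold its shutter half open

ROBOT

A 7-joint arm with a two-finger parallel gripper is mounted at the origin on a cart in front of the work surface, level with it; the furniture and walls round the work are solid. World frame = base frame: x ahead of the robot, y to its left, z up, the work surface at z = 0. Lengths are in m, angles in rad, forces in N, time in s.
With the tool pointing down it reaches from about 0.35 to 0.9 m from the base axis. Payload 8.1 kg.
Tool frame: the origin (TCP) lies at the centre of the arm's flange, where the gripper is bolted on; the fingertips stand 178 mm ahead of it and the grasp point (between the pads) lies 159 mm ahead of it; z points along the fingers, y is the line along which they close (so a half turn about z gives the same grasp; the last joint's range is limited). The gripper opens to 92 mm and grips with 3 to 60 N. Pads are 19 mm wide; open, the fingers measure 130 mm over their backs; the gripper's body (75 mm by 190 mm) begins 47 mm behind the grasp point.
Start: joints at [1.159, 0.434, 0.025, 1.573, -0.012, 1.134, -0.075], TCP at [0.19, -0.595, 0.405] pointing down, gripper open.
Joint ranges: [-2.62, 2.62], [-0.44, 2.09], [-1.27, 1.32], [0.08, 2.57], [-1.32, 4.46], [0.12, 2], [-2.74, 2.74]. Speed limits (rad/s): [2.22, 2.22, 3.01, 3.01, 3.14, 3.14, 3.14].

INTERFACE

Orientations are given as a rotation vector (axis times angle).
In Python, from cell import arm gives the robot as it stands. The module is installed in compiled form; this text tells all that it offers.
- The arm moves only by the shell command python3 -m inch 'ROWS' [FORCE]. ROWS is text: rows parted by semicolons, each of 5 numbers parted by spaces: the shift along the tool's x, y, z in m, then the turn about the tool's z in rad, then the finger opening in m, from 0 to 0.0918. In form: x y z roll fingers; .... A call has 1 to 5 rows; each row is the pose to reach, as a shift and turn from the pose commanded when the call began, along the tool's axes at that moment; what a row does not reach only later rows make up. A row lasts 1/10 s, in which the tool goes at most 50 mm and 8.59 degrees, less where a joint would pass 70% of its speed; a pose out of reach is approached as far as the arm can. A call with a gripper value outside its range is refused whole. The fingers move at their own pace and stop on an object; FORCE is the grip in N (left out, the last holds). Time passes only in rows, so rows that repeat a pose let the fingers close. It gives the time, the measured TCP pose, the force, the opening and the grip force at its end, in the units of the state.
- arm.observe(): the state, without advancing time (a new reading comes with each control period).
- arm.get_image(name): name is "side" or "top" or "wrist"; returns the picture (480x640x3 uint8, red, green, blue); there is no depth.
- arm.get_calibration(name): a dict with "intrinsics" (3x3 intrinsics, pixels), "pose" (4x4, takes a point from camera to world coordinates). Camera axes: x right, y up, looking along -z (the intrinsics and any distortion apply to the point x, -y, -z); pixel columns grow to the right and rows downward; lengths in m; the calibration is good to about 2 mm. A picture is of the moment at which its call begins: read the wrist's pose just before it. get_calibration takes no time and is no camera call; for the wrist camera it gives the pose at the moment of the call.
- arm.sign_off(): hands the job in; it is judged then, once.
Trained networks look in the newest picture that a camera, given by its name, has taken for a name from the list of things; names that differ only in an ending like _2 or _b are one class to them, and where a whole thing is asked for, a point or a joint stands for the part that bears it (a point fixed in the world has none). Each returns a list of dicts, best first, with "conf" (0 to 1); they miss things now and then, are a little off and sometimes report something else, mostly with a low value. They report only what shows in the picture. A call takes as long as a camera call.
- arm.look_for(camera, query): "point" ([row, column] in pixels, amid what is visible of it).
- arm.silhouettes(camera, query): "region" (480x640 bool, what is visible of it) and "point" ([row, column] in pixels, amid what is visible of it).
- arm.place_of(camera, query): "point" ([row, column] in pixels: a listed point, or the origin of a listed thing).
The state is a dict: "clock": time; "joints": joint angles; "dq": joint speeds; "joint_efforts": joint torques, N m; "position": TCP position; "ee_rot": TCP orientation; "force": force on the tool from outside, world axes, zero at the start; "ft_torque": the same for the moment, N m; "width": opening from 0.0 (shut) to 1.0 (fully open); "gripper_force": force on a finger pad.
Only numpy, scipy, OpenCV 4.12 (cv2) and the standard library are available. Lean on these libraries where they do the work, as an engineer would, in place of code of your own. Each camera call takes 0.05 s, during which the arm holds its last target. There are 200 camera calls.

TASK

Take the battery clip lamp from its charging dock and clip it by its jaws onto the upright clamping rail of the light-sensor test box, well down on the rail, upright and with the lamp head on the shutter's side, and let go of it while the shutter is still shut. Then slide the sprung shutter by its tab to half travel (red pointer at the long red mark, never far beyond it) and keep holding it there: the program finishes while the gripper holds the shutter half open against its spring. Leave the other things where they are.

Things in the scene. Friction and masses are not known exactly. Their poses are not given: they have to be found in the camera images.
- test_box: Light-sensor test box, fixed: blue, 130 (x) x 230 (y) x 55 mm high, aluminium top, on the flat tool wallet left of the middle. Origin: centre of its underside, 7.5 mm above the worktop; z up; its front (sockets, display) faces its -x, roughly to the robot. On its top: a shutter between two guides 6 mm high, and a clamping rail at the far right corner.
- rail_top (a point): Middle of the top edge of the clamping rail, an upright bare steel sheet on the box's top: 6 mm thick (box x), 60 mm long (box y), standing 30 mm above the box's top. This point is at (52, -70, 85) mm in the box's frame; its axes are the box's.
- shutter_tab (a point): Grip centre of the shutter's black upright tab, 14 mm thick (box y), 26 mm wide (box x); its top is 17 mm above this point, the shutter plate (steel, 46 x 84 mm) 25 mm below it. Axes are the box's. Moves with the shutter; carries a red pointer over a white scale on the front edge of the box's top, where the long red mark is half travel.
- shutter (a joint): Travel of the shutter in m: 0 = shut, grows as it slides to the box's +y (left, seen from the robot), 0.08 = fully open at the stop, 0.040 = half. A spring shuts it: about 3 N at 0, rising 1.5 N per 10 mm, 9 N at half, 15 N fully open; let go, it shuts at once.
- dock: Charging dock, fixed: black block 70 (x) x 60 (y) x 12 mm high, right of the test box; origin at the centre of its underside on the worktop, z up. On it stands a grey fin 6 mm thick (dock x), 26 mm long, 26 mm high, on which the clip lamp is parked, its jaw tips resting on the block.
- clip_lamp: Small battery lamp on an orange spring clip, loose, about 90 g, 98 mm high, 24 mm wide (y), parked astride the dock's fin, jaws down, handles up. This body is the clip's front half with the white lamp head on its -x side (at the start roughly toward the robot); z up along the clip; x is the line along which the clip is squeezed. Origin midway between the jaw tips when on a 6 mm sheet.
- lamp_jaws (a point): The clip's jaw tips: same point and axes as clip_lamp's origin. The jaws reach 36 mm up from the tips. Held squeezed between two parallel fingers both halves turn alike about the hinge, so the clip_lamp frame leans by half the lever's turn, while the hinge and the middle of the open jaws stay on the fingers' centre line.
- lamp_hinge (a point): Point on the clip's hinge axis (y), 40 mm above the jaw tips, midway between the halves. Handles run from 42 to 97 mm above the tips and are squeezed 75 to 95 mm above them. At rest they lean apart: 34 mm over the outer faces at 85 mm, 39 mm at the top. Squeezed there to 20 mm wide (6 to 13 N), the jaw tips gape about 20 mm.
- lamp_head (a point): Centre of the white lamp head (26 mm across), 32 mm from the clip's middle plane toward the clip's -x, 32 mm above the jaw tips; nothing of it is higher than 50 mm above the tips or farther than 55 mm to -x.
- lamp_lever (a joint): Turn in rad of the clip's rear half about the hinge: about 0 with the jaws on a 6 mm sheet (dock fin or rail), -0.1 with the jaws shut on nothing; grows as the handles are squeezed, 0.45 at most (gap at the jaw tips = 6 mm + 40 mm per rad).
- gauge_loose: Loose pressure gauge, black round case with white dial, 87 x 64 x 29 mm; lies at the right. A bystander; origin at its underside.
- pcb_module: Green circuit board module, 45 x 70 x 17 mm; beyond the dock. A bystander; origin at its underside.
- hex_keys: Red folding hex key set, 22 x 86 x 28 mm; lies near the front edge on the right. A bystander; origin at its underside.
- marker: White marker pen with blue cap, 22 x 138 x 16 mm; lies at the front edge before the test box. A bystander; origin at its underside.
- screw_tin: Open green tin with screws, 71 x 70 x 40 mm; stands behind the test box. A bystander; origin at its underside.

How it is judged:
By the outcome, as a careful person would: the job done as asked, in the order asked, and still so for the second after the job is handed in, while the arm keeps its last pose, push and grip.
It also fails if it takes over 48 s, if anything falls off the work surface, if the arm or the gripper's body presses on something with over 40 N, if the wrist force passes 120 N, or if a joint passes its speed limit or range.

## Working session

There is one attempt and no reset: what is moved stays moved. The work goes in short steps, Python scripts to look and compute and a shell command to move; the robot and the scene stay as the last step left them, time stands still between calls to the robot, and variables do not carry over. Pictures are saved under pics/ and viewed, at most 10 in all, crops included, and the job is handed in when it is done.

```bash
mkdir -p pics; cat > h.py <<'E'
import numpy as np, cv2
from cell import arm
from scipy.spatial.transform import Rotation as R
def ray(cam,p):
    c=arm.get_calibration(cam);K=np.array(c['intrinsics']);T=np.array(c['pose'])
    d=np.linalg.inv(K)@[p[1],p[0],1]; d=T[:3,:3]@np.array([d[0],-d[1],-d[2]])
    return T[:3,3],d/np.linalg.norm(d)
def onz(cam,p,z):
    o,d=ray(cam,p);return o+d*(z-o[2])/d[2]
def tri(rs):
    A=0;b=0
    for o,d in rs:
        P=np.eye(3)-np.outer(d,d);A=A+P;b=b+P@o
    return np.linalg.solve(A,b)
def proj(cam,X):
    c=arm.get_calibration(cam);K=np.array(c['intrinsics']);T=np.array(c['pose'])
    q=T[:3,:3].T@(np.array(X)-T[:3,3]);q=K@[q[0],-q[1],-q[2]];return q[:2]/q[2]
def save(cam,n,crop=None,s=1):
    im=arm.get_image(cam)[:,:,::-1]
    if crop: im=im[crop[0]:crop[1],crop[2]:crop[3]]
    cv2.imwrite('pics/'+n,cv2.resize(np.ascontiguousarray(im),None,fx=s,fy=s,interpolation=cv2.INTER_CUBIC))
E
python3 - <<'E'
from h import *
np.set_printoptions(precision=4,suppress=True)
s=arm.observe();print(s['clock'],s['position'],s['ee_rot'],R.from_rotvec(s['ee_rot']).as_matrix(),s['force'])
save('top','t0.png');save('side','s0.png')
for c in('top','side'):
    T=arm.get_calibration(c);print(c,np.array(T['pose'])[:3,3],T.keys())
rs={}
for q in['test_box','rail_top','shutter_tab','dock','lamp_jaws','lamp_hinge','lamp_head']:
    for c in('top','side'):
        r=arm.place_of(c,q)
        for k in r[:2]:print(q,c,np.round(k['point'],1),round(k['conf'],2))
        if r: rs.setdefault(q,[]).append(ray(c,r[0]['point']))
    if len(rs.get(q,[]))==2:print('   ',tri(rs[q]))
E
```

```text
0.0 [ 0.1898 -0.5952  0.404 ] [-3.1027 -0.4827  0.0006] [[ 0.9527  0.3038 -0.0006]
 [ 0.3038 -0.9527  0.0015]
 [-0.0001 -0.0016 -1.    ]] [ 0.2723 -0.5074 -0.3455]
top [ 0.5138 -0.0608  1.0645] dict_keys(['intrinsics', 'pose'])
side [0.0811 1.0447 0.7886] dict_keys(['intrinsics', 'pose'])
test_box side [237.4 398.4] 0.48
rail_top top [228.3 216.1] 0.76
rail_top top [286.8 344.6] 0.25
rail_top side [274.1 259. ] 0.79
rail_top side [333.7 356.7] 0.73
    [0.6223 0.1756 0.0932]
shutter_tab top [253.  183.7] 0.66
shutter_tab side [294. 260.] 0.71
    [0.5732 0.2472 0.1007]
dock top [274.8 332.2] 0.63
dock side [260.7 350.1] 0.85
    [ 0.5087 -0.0801  0.0111]
lamp_jaws side [253.9 349.5] 0.78
lamp_hinge top [278.4 338.6] 0.81
lamp_hinge side [245.9 350.5] 0.83
lamp_hinge side [293.4 262. ] 0.56
    [ 0.5065 -0.0913  0.0503]
lamp_head top [288.2 347.5] 0.7
lamp_head side [245.6 360.9] 0.72
    [ 0.4844 -0.1107  0.0464]
```

View pics/t0.png

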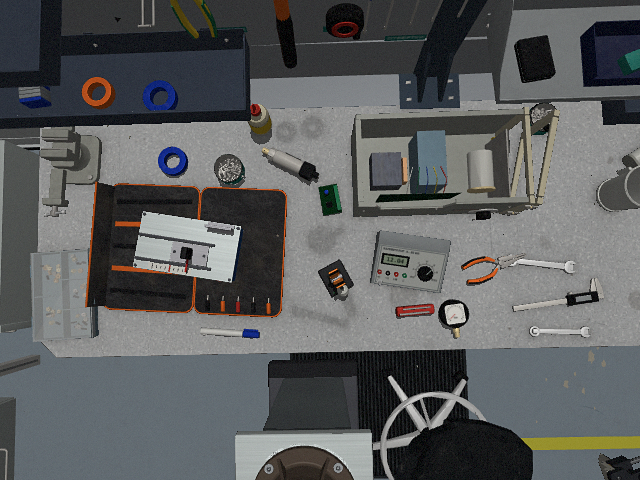

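View pics/s0.png

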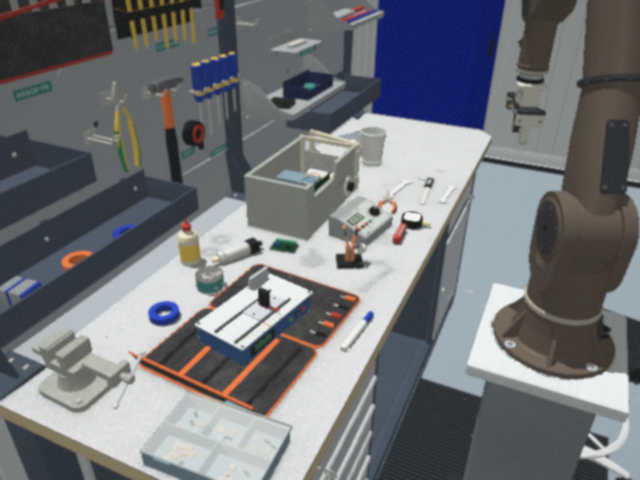

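The top picture shows the box at about (187,247) with its black tab at (187,253), and the lamp on its dock at (337,280), turned by some 30°. The side picture shows the lamp at (350,245) and the rail at (259,274). I'm moving the wrist camera above the lamp for a finer measurement.

```bash
python3 -m inch '0.034 -0.033 0 0 0.0918; 0.069 -0.069 0 0 0.0918; 0.104 -0.103 0 0 0.0918; 0.139 -0.138 0 0 0.0918; 0.174 -0.172 0 0 0.0918'; python3 -m inch '0.035 -0.034 0 0 0.0918; 0.07 -0.069 0 0 0.0918; 0.104 -0.103 0 0 0.0918; 0.139 -0.137 0 0 0.0918; 0.174 -0.172 0 0 0.0918'
python3 - <<'E'
from h import *
np.set_printoptions(precision=4,suppress=True)
s=arm.observe();print(s['clock'],s['position'],s['force'])
c=arm.get_calibration('wrist');print(c)
save('wrist','w0.png')
for q in['dock','lamp_jaws','lamp_hinge','lamp_head']:
    for k in arm.place_of('wrist',q)[:2]:print(q,np.round(k['point'],1),round(k['conf'],2))
E
```

```text
clock: 1.3
position: [0.304, -0.3768, 0.4049]
ee_rot: [3.104, 0.483, 0.0]
force: [2.3, -0.5, 0.5]
width: 1.0
gripper_force: 0.0
clock: 1.8
position: [0.4175, -0.1602, 0.4052]
ee_rot: [3.104, 0.482, 0.001]
force: [0.7, -1.0, -0.4]
width: 1.0
gripper_force: 0.0
1.8 [ 0.4175 -0.1602  0.4052] [ 0.7145 -0.9703 -0.3905]
{'intrinsics': array([[430.508 ,   0.    , 316.913 ],
       [  0.    , 430.508 , 229.1729],
       [  0.    ,   0.    ,   1.    ]]), 'pose': array([[ 0.3025,  0.9062,  0.2954,  0.4986],
       [-0.9531,  0.2872,  0.095 , -0.1339],
       [ 0.0012, -0.3103,  0.9506,  0.3856],
       [ 0.    ,  0.    ,  0.    ,  1.    ]])}
dock [ 59.4 267.2] 0.59
lamp_jaws [ 54.1 260.3] 0.64
lamp_hinge [ 53.6 254.9] 0.77
lamp_head [ 95.2 266.5] 0.93
```

View pics/w0.png

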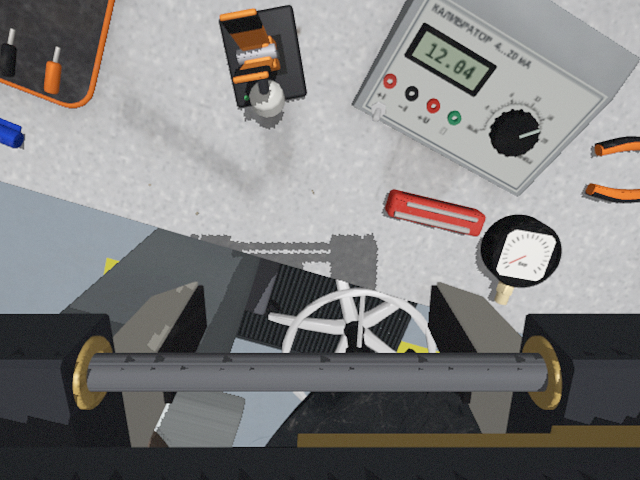

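Wrist picture: dock block corners about (291,6), (306,96), (235,107). The rear handle top is at (238,15), the front handle at (250,77) and the lamp head at (266,97).

```bash
python3 - <<'E'
from h import *
np.set_printoptions(precision=4,suppress=True)
P={}
for n,uv,z in[('dRR',(291,6),.012),('dFR',(306,96),.012),('dFL',(235,107),.012),('hRL',(220,14),.097),('hRR',(257,9),.097),('hFL',(232,80),.097),('hFR',(270,75),.097),('head',(266.5,95.2),.044)]:
    P[n]=onz('wrist',(uv[1],uv[0]),z);print(n,P[n])
a=lambda v:np.degrees(np.arctan2(v[1],v[0]))
print('x-yaws',a(P['dRR']-P['dFR']),a(P['dFL']-P['dFR'])-90,a(P['hRL']-P['hRR'])-90,a(P['hFL']-P['hFR'])-90,a(P['hRR']-P['hFR']),a(P['hRL']-P['hFL']))
print('lengths',np.linalg.norm(P['dRR']-P['dFR']),np.linalg.norm(P['dFL']-P['dFR']),np.linalg.norm(P['hRR']-P['hFR']),np.linalg.norm(P['hRL']-P['hRR']))
print('handle centre',sum(P[k] for k in('hRL','hRR','hFL','hFR'))/4)
for q,z in(('lamp_hinge',.052),('lamp_jaws',.012)):
    r=arm.place_of('wrist',q)[0]['point'];print(q,onz('wrist',r,z))
o=arm.look_for('top','clip_lamp');print(o[0])
# box from top image: bright top segmentation
for q in('test_box',):
    r=arm.silhouettes('top',q)
    for k in r[:1]:
        m=k['region'];rect=cv2.minAreaRect(np.argwhere(m)[:,::-1].astype(np.float32));print(rect,k['conf'])
        for u in cv2.boxPoints(rect):print(onz('top',(u[1],u[0]),.0625))
E
```

```text
dRR [ 0.5498 -0.0985  0.012 ]
dFR [ 0.4893 -0.1295  0.012 ]
dFL [ 0.4629 -0.0757  0.012 ]
hRL [ 0.5207 -0.0674  0.097 ]
hRR [ 0.5302 -0.088   0.097 ]
hFL [ 0.4863 -0.0835  0.097 ]
hFR [ 0.4964 -0.1056  0.097 ]
head [ 0.4815 -0.1014  0.044 ]
x-yaws 27.11167082143254 26.06666920952503 24.57184020716558 24.693087054964167 27.593672906841093 25.117474532979077
lengths 0.06796270254747011 0.059951792368730654 0.03806180914787627 0.022669105609935476
handle centre [ 0.5084 -0.0861  0.097 ]
lamp_hinge [ 0.5066 -0.0875  0.052 ]
lamp_jaws [ 0.5086 -0.0862  0.012 ]
{'point': [281.8, 339.7], 'conf': 0.6}
((188.2437744140625, 246.56411743164062), (104.16651916503906, 58.55810546875), 8.56914234161377) 0.67
[0.5419 0.3753 0.0625]
[0.6739 0.3558 0.0625]
[0.6313 0.1194 0.0625]
[0.501  0.1409 0.0625]
```

```bash
python3 -m inch '0.028 -0.032 -0.01 -0.12 0.0918; 0.056 -0.064 -0.02 -0.24 0.0918; 0.084 -0.096 -0.03 -0.36 0.0918; 0.112 -0.128 -0.04 -0.48 0.0918; 0.139 -0.159 -0.05 -0.6 0.0918'; python3 -m inch '0.041 -0.01 0 -0.1 0.0918; 0.082 -0.02 0 -0.2 0.0918; 0.123 -0.03 0 -0.3 0.0918; 0.164 -0.042 0 -0.4 0.0918; 0.204 -0.052 0 -0.487 0.0918'
python3 -m inch '0 0 0 0 0.0918; 0 0 0 0 0.0918'
python3 - <<'E'
from h import *
np.set_printoptions(precision=4,suppress=True)
s=arm.observe();print(s['clock'],s['position'],s['joints'],R.from_rotvec(s['ee_rot']).as_matrix())
save('wrist','w1.png')
for q in['rail_top','shutter_tab']:
    for k in arm.place_of('wrist',q)[:2]:
        print(q,np.round(k['point'],1),round(k['conf'],2),onz('wrist',k['point'],.0925 if q=='rail_top' else .0875))
E
```

```text
clock: 2.75
position: [0.5015, 0.0323, 0.4553]
ee_rot: [2.821, 1.383, 0.0]
force: [0.6, -0.4, -0.5]
width: 1.0
gripper_force: 0.0
clock: 3.25
position: [0.5864, 0.225, 0.4545]
ee_rot: [2.405, 2.021, -0.001]
force: [0.6, -1.0, 0.1]
width: 1.001
gripper_force: 0.0
clock: 3.45
position: [0.5859, 0.2245, 0.4539]
ee_rot: [-2.407, -2.018, 0.002]
force: [0.2, -1.3, -0.6]
width: 1.001
gripper_force: 0.0
3.45 [0.5859 0.2245 0.4539] [-0.0646  0.4744 -0.5909  1.4558  0.2674  1.2935 -0.8532] [[ 0.1745  0.9847 -0.0012]
 [ 0.9847 -0.1745 -0.0003]
 [-0.0005 -0.0011 -1.    ]]
rail_top [246.8 376.3] 0.94 [0.6279 0.1716 0.0925]
shutter_tab [178.  295.8] 0.97 [0.5717 0.2406 0.0875]
shutter_tab [251.  377.5] 0.52 [0.6288 0.1653 0.0875]
```

View pics/w1.png

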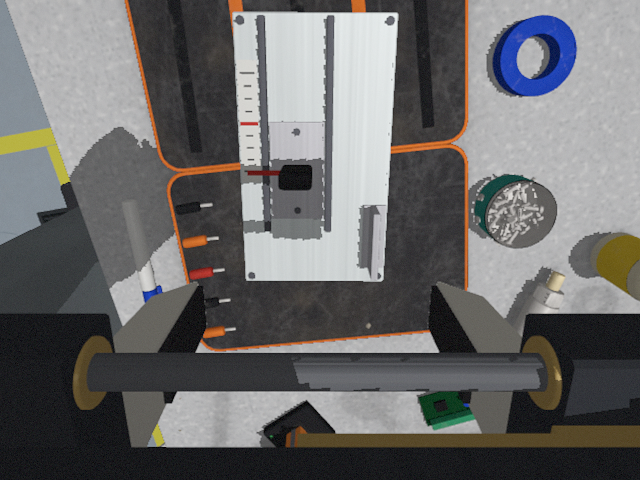

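The box fills the picture. Its top corners are about (233,12), (398,13), (383,281) and (246,280). The tab is at (296,177), the pointer tip at (247,173), the half mark at (249,124) and the rail at (376,243).

```bash
python3 - <<'E'
from h import *
from scipy.optimize import least_squares
np.set_printoptions(precision=4,suppress=True)
uv=np.array([(233,12),(398,13),(383.5,281),(246,280)],float)
im=arm.get_image('wrist');g=cv2.cvtColor(im,cv2.COLOR_RGB2GRAY)
pts=cv2.cornerSubPix(g,uv.astype(np.float32).reshape(-1,1,2),(5,5),(-1,-1),(3,50,.01)).reshape(-1,2);print(pts.tolist())
loc=np.array([(-65,115),(65,115),(65,-115),(-65,-115)])/1e3
W=np.array([onz('wrist',(p[1],p[0]),.0625)[:2] for p in uv]);print(W)
def tr(q,l):
    c,s=np.cos(q[2]),np.sin(q[2]);return q[:2]+np.array(l)@np.array([[c,s],[-s,c]])
r=least_squares(lambda q:(tr(q,loc)-W).ravel(),[.585,.25,-.17]);q=r.x
print('box',q[:2],np.degrees(q[2]),'res mm',r.fun*1e3)
print('rail',tr(q,(.052,-.07)))
def inv(X):
    c,s=np.cos(q[2]),np.sin(q[2]);d=X[:2]-q[:2];return np.array([c*d[0]+s*d[1],-s*d[0]+c*d[1]])
for n,p,z in[('tab net',(177.5,295.8),.0875),('tabTop',(177,296),.1045),('ptr',(173,247),.065),('half',(124,249),.0625),('railtop a',(206,379),.0925),('railtop b',(279,378),.0925)]:
    X=onz('wrist',p,z);print(n,X,inv(X)*1e3)
E
```

```text
[[233.0, 12.0], [395.29217529296875, 9.957746505737305], [381.0123596191406, 277.6885070800781], [245.64666748046875, 277.59515380859375]]
[[0.5467 0.3737]
 [0.6735 0.3501]
 [0.6324 0.124 ]
 [0.5042 0.1483]]
box [0.5892 0.249 ] -10.521469874101786 res mm [-0.379   0.2376  0.6043  0.1266 -0.2788  0.0918  0.0536 -0.456 ]
rail [0.6276 0.1707]
tab net [0.5718 0.2412 0.0875] [-15.698  -10.9019]
tabTop [0.5734 0.2447 0.1045] [-14.7276  -7.0867]
ptr [0.529  0.2483 0.065 ] [-59.0772 -11.6678]
half [0.5397 0.2883 0.0625] [-55.8783  29.5875]
railtop a [0.635  0.2066 0.0925] [ 52.8037 -33.3534]
railtop b [0.6254 0.1415 0.0925] [ 55.2121 -99.1361]
```

```bash
python3 -m inch '-0.04 -0.003 0 -0.08 0.07; -0.08 -0.006 0 -0.16 0.07; -0.12 -0.008 0.02 -0.24 0.07; -0.16 -0.011 0.04 -0.315 0.07'; python3 -m inch '-0.037 -0.015 0.02 -0.08 0.07; -0.075 -0.03 0.04 -0.16 0.07; -0.112 -0.045 0.06 -0.24 0.07; -0.149 -0.06 0.08 -0.315 0.07; -0.149 -0.06 0.08 -0.315 0.07'
python3 - <<'E'
from h import *
np.set_printoptions(precision=4,suppress=True)
s=arm.observe();M=R.from_rotvec(s['ee_rot']).as_matrix();print(s['clock'],s['position'],s['joints'],M)
d=np.array([.508,-.087,.256])-s['position'];print('shift',M.T@d,'yaw y',np.degrees(np.arctan2(M[1,1],M[0,1])))
save('wrist','w2.png')
print([(k['point'],k['conf']) for k in arm.place_of('wrist','lamp_hinge')])
E
```

```text
clock: 4.05
position: [0.5461, 0.0665, 0.4151]
ee_rot: [2.058, 2.371, 0.002]
force: [1.1, -0.5, -0.5]
width: 0.767
gripper_force: 0.0
clock: 4.55
position: [0.5052, -0.0944, 0.3321]
ee_rot: [-1.672, -2.656, 0.009]
force: [-0.9, 0.3, 0.4]
width: 0.764
gripper_force: 0.0
4.55 [ 0.5052 -0.0944  0.3321] [ 0.5883  0.4214 -0.6713  1.8891  0.3229  0.9465  0.2132] [[-0.4322  0.9018 -0.0059]
 [ 0.9018  0.4322 -0.0034]
 [-0.0005 -0.0068 -1.    ]]
shift [0.0055 0.0062 0.076 ] yaw y 25.606018769032204
[([220.2, 331.2], 0.57)]
```

View pics/w2.png

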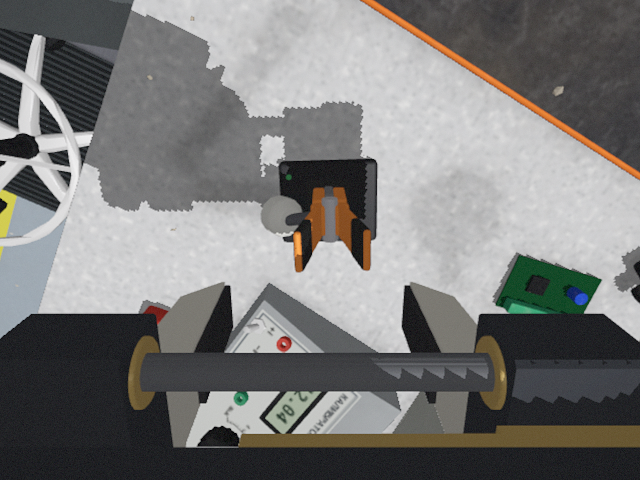

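Lamp seen from above its left. The handle tops run from (294..301, 233–270) to (362..370, 233–270), and the dock block corners are (279,160), (377,159) and (376,240).

```bash
python3 - <<'E'
from h import *
np.set_printoptions(precision=4,suppress=True)
s=arm.observe();M=R.from_rotvec(s['ee_rot']).as_matrix()
for n,p,z in[('hFar',(233,332),.109),('hNear',(270,332),.109),('hc',(251.5,332),.109),('hL',(270,294),.109),('hR',(270,370),.109),('dock far L',(160,279),.012),('far R',(159,377),.012),('near R',(240,376),.012),('hinge',(220.2,331.2),.052)]:
    print(n,onz('wrist',p,z))
c=onz('wrist',(251.5,332),.109);d=np.array([c[0],c[1],.256])-s['position'];print('shift',M.T@d)
E
```

```text
hFar [ 0.5076 -0.0714  0.109 ]
hNear [ 0.5166 -0.0896  0.109 ]
hc [ 0.512  -0.0804  0.109 ]
hL [ 0.4988 -0.0982  0.109 ]
hR [ 0.5344 -0.081   0.109 ]
dock far L [ 0.4673 -0.067   0.012 ]
far R [ 0.5291 -0.0365  0.012 ]
near R [ 0.5571 -0.0901  0.012 ]
hinge [ 0.5135 -0.0804  0.052 ]
shift [0.0056 0.008  0.0786]
```

```bash
python3 - <<'E'
from h import *
s=arm.observe();print(s['clock'],s['position'],s['dq'].round(3) if hasattr(s['dq'],'round') else s['dq'])
save('wrist','w3.png',(120,300,240,420),3)
s=arm.observe();print(s['position'],s['ee_rot'])
E
```

```text
4.65 [ 0.50735618 -0.08889023  0.33462094] [-0.043 -0.011 -0.034 -0.025 -0.009 -0.    -0.01 ]
[ 0.50796327 -0.08738583  0.33524684] [1.66629654e+00 2.66246206e+00 5.20158469e-04]
```

View pics/w3.png

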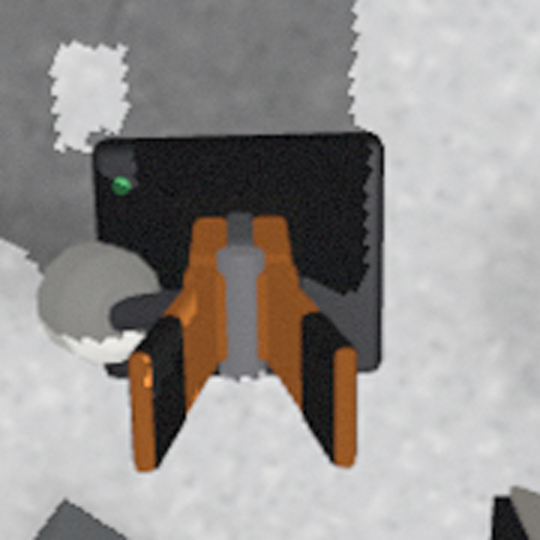

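The crop shows the handle tops at x 132–158 and 333–357, y 350–468 (full-picture centre about (321.6,256.2)), and the dock corners at (95,138), (382,133) and (380,370).

```bash
python3 - <<'E'
from h import *
np.set_printoptions(precision=4,suppress=True)
s=arm.observe();M=R.from_rotvec(s['ee_rot']).as_matrix();off=np.array([.50736,-.08889,.33462])-s['position'];print(off)
f=lambda u,v,z:onz('wrist',(120+v/3,240+u/3),z-off[2])+off
c=f(244.7,409,.110);a=f(95,138,.012);b=f(382,133,.012);e=f(380,370,.012)
print('handles',c,'dock',(a+e)/2,'len',np.linalg.norm(a-b),np.linalg.norm(b-e),'yaw',np.degrees(np.arctan2(*(b-a)[1::-1])),np.degrees(np.arctan2(*(b-e)[1::-1]))-90)
d=np.array([c[0],c[1],.256])-s['position'];print('shift',M.T@d,np.degrees(np.arctan2(M[1,1],M[0,1])))
E
```

```text
[-0.0006 -0.0015 -0.0006]
handles [ 0.5085 -0.0846  0.11  ] dock [ 0.5087 -0.0842  0.012 ] len 0.06758257441793512 0.059373639453681154 yaw 26.85998492186535 27.480115485257272
shift [0.0023 0.0016 0.0792] 25.919390661594058
```

```bash
python3 -m inch '0.002 0.001 0.025 -0.01 0.065; 0.002 0.001 0.05 -0.01 0.065; 0.002 0.001 0.079 -0.01 0.065; 0.002 0.001 0.079 -0.01 0.065'; python3 -m inch '0 0 0 0 0.065; 0 0 0 0 0.06' 30;  python3 -m inch '0 0 0 0 0.035; 0 0 0 0 0.030; 0 0 0 0 0.020; 0 0 0 0 0.020; 0 0 0 0 0.020'; python3 -m inch '0 0 0 0 0.020; 0 0 0 0 0.020'
```

```text
clock: 5.1
position: [0.5073, -0.0836, 0.2538]
ee_rot: [-1.646, -2.672, 0.002]
force: [-0.1, -0.0, 0.0]
width: 0.71
gripper_force: 0.0
clock: 5.3
position: [0.509, -0.084, 0.2574]
ee_rot: [1.648, 2.672, 0.002]
force: [-0.4, -0.2, -0.1]
width: 0.671
gripper_force: 0.0
clock: 5.8
position: [0.5091, -0.0845, 0.2569]
ee_rot: [1.649, 2.671, 0.002]
force: [-0.2, 1.1, 10.9]
width: 0.267
gripper_force: 9.7
clock: 6.0
position: [0.5081, -0.085, 0.2566]
ee_rot: [1.65, 2.672, -0.002]
force: [-4.2, -1.0, 13.5]
width: 0.226
gripper_force: 14.4
```

```bash
python3 -m inch '0 0 -0.003 0 0.020; 0 0 -0.007 0 0.020; 0 0 -0.012 0 0.020';python3 -m inch '0 0 -0.02 0 0.020; 0 0 -0.04 0 0.020; 0 0 -0.06 0 0.020; 0 0 -0.08 0 0.020; 0 0 -0.08 0 0.020'
python3 - <<'E'
from h import *
s=arm.observe();print(s['clock'],s['position'],s['width']*91.8,s['gripper_force'])
a=arm.get_image('side')[190:280,300:400];b=arm.get_image('wrist')[150:450,200:440]
out=np.zeros((600,800,3),np.uint8);out[:396,:440]=cv2.resize(a,(440,396))[:,:,::-1];out[:450,440:]=cv2.resize(b,(360,450))[:,:,::-1]
cv2.imwrite('pics/g1.png',out)
E
```

```text
clock: 6.3
position: [0.5081, -0.0847, 0.2679]
ee_rot: [-1.65, -2.673, 0.0]
force: [0.3, -0.1, -0.3]
width: 0.218
gripper_force: 9.3
clock: 6.8
position: [0.509, -0.0844, 0.3503]
ee_rot: [1.648, 2.67, 0.003]
force: [0.1, 0.6, -0.5]
width: 0.22
gripper_force: 9.2
6.8 [ 0.50900341 -0.08440101  0.35027037] 20.184462108742565 9.2344169318676
```

View pics/g1.png

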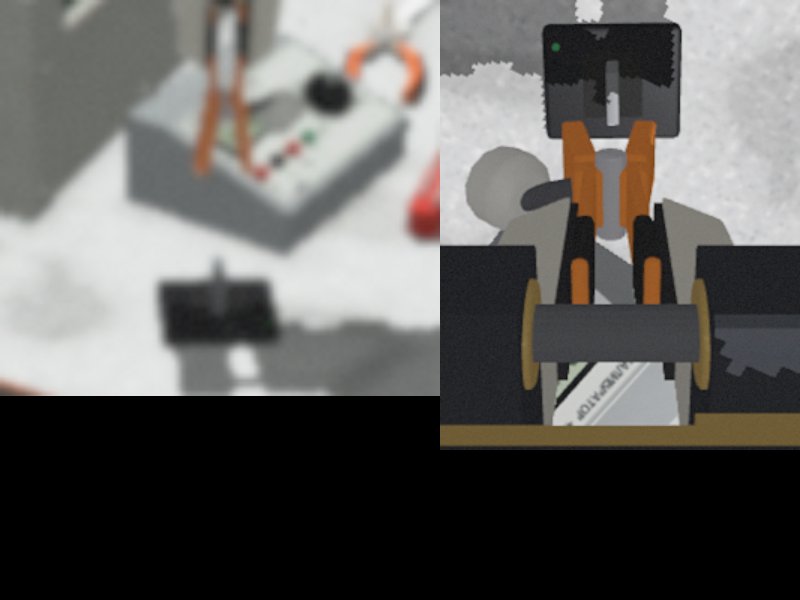

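The side view shows the lamp clear of the dock with its jaws gaping. The wrist view shows it held between the pads. Next I carry it above the rail.

```bash
python3 -m inch '0.017 0.021 -0.02 0.06 0.020; 0.035 0.043 -0.04 0.13 0.020; 0.052 0.065 -0.045 0.19 0.020; 0.07 0.087 -0.045 0.26 0.020; 0.0875 0.109 -0.045 0.323 0.020'; python3 -m inch '0.024 0.015 0 0.06 0.020; 0.047 0.03 0 0.13 0.020; 0.07 0.045 0 0.19 0.020; 0.094 0.06 0 0.26 0.020; 0.1175 0.0755 0 0.323 0.020';python3 -m inch '0 0 0 0 0.020; 0 0 0 0 0.020; 0 0 0 0 0.020'
python3 - <<'E'
from h import *
np.set_printoptions(precision=4,suppress=True)
s=arm.observe();M=R.from_rotvec(s['ee_rot']).as_matrix();print(s['clock'],s['position'],s['joints'])
d=np.array([.6272,.1687,.31])-s['position'];print('shift',M.T@d,np.degrees(np.arctan2(M[1,1],M[0,1])))
a=arm.get_image('side')[220:340,200:360];b=arm.get_image('wrist')[60:420,140:500]
out=np.zeros((600,800,3),np.uint8);out[:300,:400]=cv2.resize(a,(400,300))[:,:,::-1];out[:400,400:]=cv2.resize(b,(400,400))[:,:,::-1]
cv2.imwrite('pics/g2.png',out)
for n in('rail_top','lamp_jaws','lamp_hinge'):
  for c in('side','wrist'):print(n,c,[(np.round(k['point'],1),round(k['conf'],2)) for k in arm.place_of(c,n)[:2]])
E
```

```text
clock: 7.4
position: [0.5665, 0.0433, 0.3915]
ee_rot: [-2.061, -2.37, 0.002]
force: [0.9, 0.5, -1.6]
width: 0.221
gripper_force: 9.1
clock: 7.9
position: [0.6246, 0.1704, 0.3909]
ee_rot: [-2.415, -2.008, 0.004]
force: [0.3, 0.2, -1.3]
width: 0.225
gripper_force: 9.1
clock: 8.2
position: [0.6243, 0.1683, 0.3916]
ee_rot: [2.413, 2.011, -0.003]
force: [-0.2, -0.4, -1.4]
width: 0.22
gripper_force: 8.7
8.2 [0.6243 0.1683 0.3916] [ 0.002   0.5424 -0.5441  1.4966  0.293   1.1864 -0.7704]
shift [0.001  0.0029 0.0816] -10.38207263691076
rail_top side [(array([271. , 259.7]), 0.95)]
rail_top wrist [(array([214.2, 322.1]), 0.57)]
lamp_jaws side [(array([249., 262.]), 0.81)]
lamp_jaws wrist [(array([241.9, 301.4]), 0.89)]
lamp_hinge side [(array([236.2, 257.9]), 0.72), (array([292.6, 262.6]), 0.22)]
lamp_hinge wrist [(array([273.6, 313.6]), 0.83)]
```

View pics/g2.png

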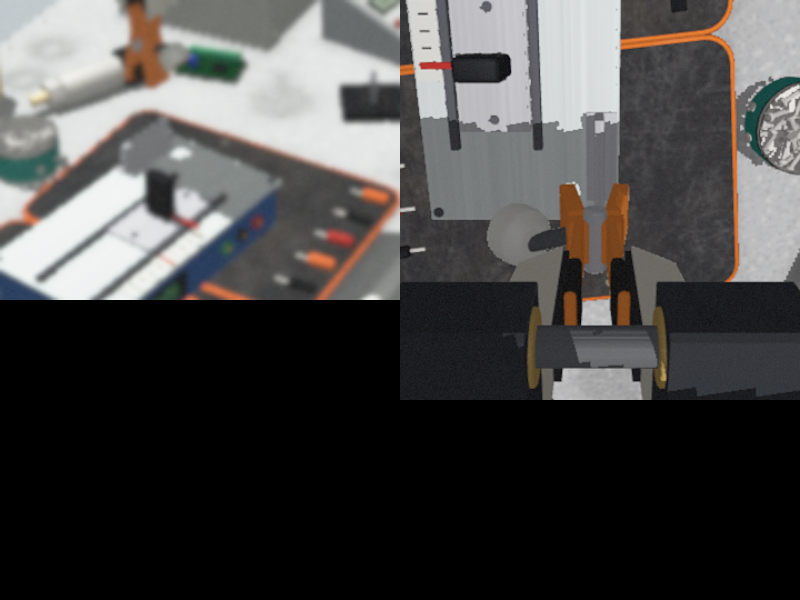

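Wrist crop: the jaw tips are at (567,185) and (618,185), the rail runs from (600,115) down to behind the clip, and the lamp head is on the left (the shutter's side). I'll check alignment against the predicted projections.

```bash
python3 - <<'E'
from h import *
np.set_printoptions(precision=2,suppress=True)
s=arm.observe();M=R.from_rotvec(s['ee_rot']).as_matrix();p=np.array(s['position']);print(p)
to=lambda uv:((uv[0]-140)/.9+400,(uv[1]-60)/.9)
q=[.5892,.249,np.radians(-10.52)];Rz=R.from_euler('z',q[2]).as_matrix()
bx=lambda x,y,z:np.array([q[0],q[1],.0075])+Rz@np.array([x,y,z])
for n,X in[('tip mid',p+M@[0.,0,.244]),('tip edge+x',p+M@[.012,0,.244]),('hinge',p+M@[0,0,.204]),('rail end L',bx(.049,-.04,.085)),('rail end R',bx(.055,-.04,.085)),('rail foot R',bx(.055,-.04,.055)),('rail foot L',bx(.049,-.04,.055)),('box corner RF',bx(-.065,-.115,.055)),('tab',bx(-.015,-.01,.097))]:
    print(n,to(proj('wrist',X)))
E
```

```text
[0.62 0.17 0.39]
tip mid (np.float64(596.3581688541744), np.float64(210.49266598579356))
tip edge+x (np.float64(596.331149113231), np.float64(187.74950728051772))
hinge (np.float64(596.3646351463578), np.float64(244.27011386525444))
rail end L (np.float64(595.8274961132881), np.float64(125.72607888259277))
rail end R (np.float64(605.9550437020305), np.float64(125.73629857824449))
rail foot R (np.float64(605.0640312377013), np.float64(117.08731692055642))
rail foot L (np.float64(595.8621069408002), np.float64(117.07785710417097))
box corner RF (np.float64(433.0775424322889), np.float64(223.57047420059422))
tab (np.float64(479.2530436441274), np.float64(75.56891403656263))
```

```bash
python3 - <<'E'
from h import *
save('wrist','r1.png',(140,260,250,390),5)
E
```

```text
(no output)
```

View pics/r1.png

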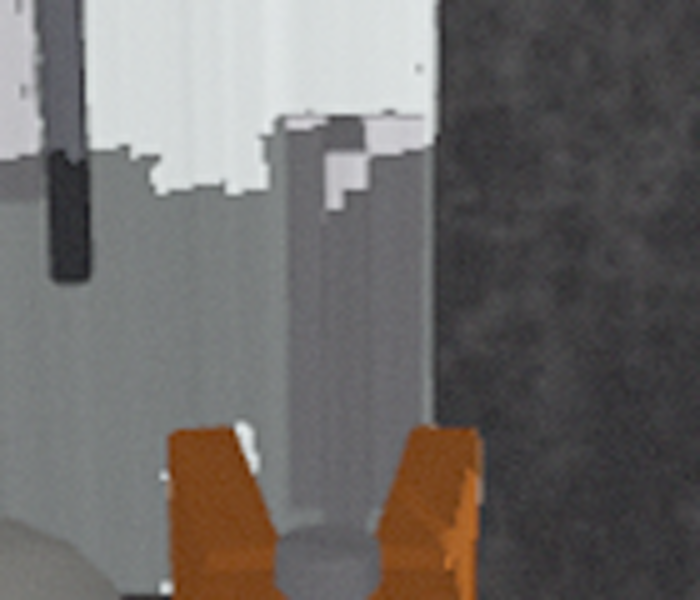

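The clip centre sits 2.9 mm left of the rail centre, which matches the computed shift. I'm shifting and going down onto the rail.

```bash
python3 -m inch '0.001 0.003 0 0 0.020; 0.001 0.003 0.02 0 0.020; 0.001 0.003 0.04 0 0.020; 0.001 0.003 0.06 0 0.020; 0.001 0.003 0.06 0 0.020';python3 -m inch '0 0 0.008 0 0.020; 0 0 0.014 0 0.020; 0 0 0.018 0 0.020; 0 0 0.02 0 0.020; 0 0 0.02 0 0.020'
```

```text
clock: 9.15
position: [0.627, 0.1692, 0.3299]
ee_rot: [-2.412, -2.011, 0.007]
force: [-0.9, -1.0, -1.0]
width: 0.219
gripper_force: 8.6
clock: 9.65
position: [0.6276, 0.1698, 0.3127]
ee_rot: [2.413, 2.011, -0.0]
force: [0.6, -0.2, -1.4]
width: 0.218
gripper_force: 8.7
```

```bash
python3 -m inch '0 0 0.0015 0 0.020; 0 0 0.003 0 0.020; 0 0 0.003 0 0.020'; python3 -m inch '0 0 0 0 0.024; 0 0 0 0 0.028; 0 0 0 0 0.032; 0 0 0 0 0.036; 0 0 0 0 0.045';python3 -m inch '0 0 0 0 0.055; 0 0 0 0 0.06'; python3 -m inch '0 0 -0.04 0 0.06; 0 0 -0.08 0 0.06; 0 0 -0.12 0 0.06; 0 0 -0.12 0 0.06; 0 0 -0.12 0 0.06'
python3 - <<'E'
from h import *
np.set_printoptions(precision=4,suppress=True)
s=arm.observe();M=R.from_rotvec(s['ee_rot']).as_matrix();print(s['clock'],s['position'],s['joints'])
a=arm.get_image('side')[220:340,200:360];b=arm.get_image('wrist')[0:360,140:500]
out=np.zeros((450,800,3),np.uint8);out[:300,:400]=cv2.resize(a,(400,300))[:,:,::-1];out[:400,400:]=cv2.resize(b,(400,400))[:,:,::-1]
cv2.imwrite('pics/g3.png',out)
E
```

```text
clock: 9.95
position: [0.6276, 0.1698, 0.3096]
ee_rot: [2.413, 2.011, -0.0]
force: [-0.5, 0.1, -0.0]
width: 0.217
gripper_force: 8.7
clock: 10.45
position: [0.6273, 0.1699, 0.3096]
ee_rot: [-2.413, -2.011, 0.001]
force: [-2.5, 0.5, -1.0]
width: 0.435
gripper_force: 1.0
clock: 10.65
position: [0.6278, 0.1698, 0.31]
ee_rot: [2.413, 2.011, 0.001]
force: [0.5, 0.0, -0.5]
width: 0.601
gripper_force: 0.0
clock: 11.15
position: [0.6278, 0.1699, 0.431]
ee_rot: [2.412, 2.01, 0.004]
force: [-0.8, 0.2, -0.6]
width: 0.654
gripper_force: 0.0
11.15 [0.6278 0.1699 0.431 ] [ 0.0016  0.5195 -0.5506  1.4336  0.2768  1.2632 -0.7545]
```

View pics/g3.png

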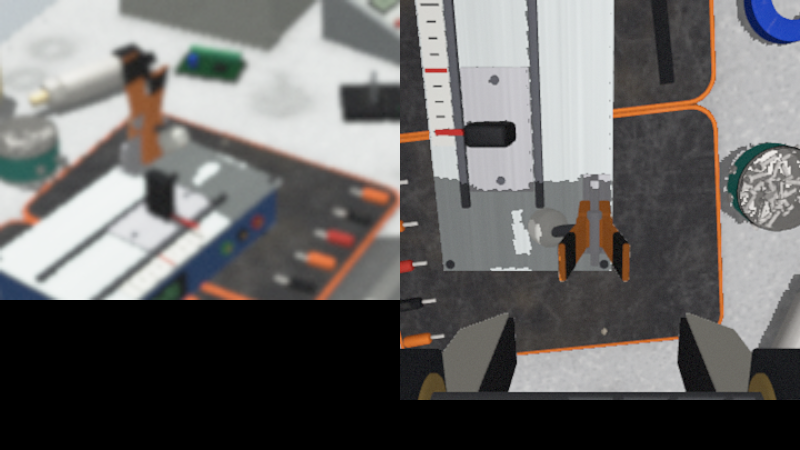

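The lamp stands upright on the rail with its jaws well down and its head toward the shutter, and the fingers are clear. Now I measure the tab.

```bash
python3 - <<'E'
from h import *
np.set_printoptions(precision=4,suppress=True)
q=[.5892,.249,np.radians(-10.52)];Rz=R.from_euler('z',q[2]).as_matrix();b0=np.array([q[0],q[1],.0075])
rs=[]
for c in('wrist','top','side'):
    im=arm.get_image(c);r=arm.place_of(c,'shutter_tab')
    for k in r[:1]:
        print(c,k['point'],k['conf'],Rz.T@(onz(c,k['point'],.0875)-b0)*1e3);rs.append(ray(c,k['point']))
print('tri',Rz.T@(tri(rs)-b0)*1e3)
for n in('lamp_jaws','lamp_hinge'):
    print(n,[Rz.T@(onz('wrist',k['point'],.066 if n=='lamp_jaws' else .106)-b0)*1e3 for k in arm.place_of('wrist',n)[:1]])
# dark tab top in the wrist picture
g=arm.get_image('wrist').max(2);X=b0+Rz@[-.015,-.01,.097];u=proj('wrist',X);print('pred',u)
m=np.zeros_like(g);v=u.astype(int);m[v[1]-22:v[1]+22,v[0]-28:v[0]+28]=1
m=((g<45)&(m>0)).astype(np.uint8);n,l,st,ce=cv2.connectedComponentsWithStats(m);i=1+st[1:,4].argmax();print(st[i],ce[i])
x,y,w,h,_=st[i]
for uv in((x,y),(x+w,y),(x,y+h),(x+w,y+h)):print(uv,Rz.T@(onz('wrist',uv[::-1],.1045)-b0)*1e3)
s=arm.observe();M=R.from_rotvec(s['ee_rot']).as_matrix()
T=b0+Rz@[-.017,-.0105,0];T[2]=.33;print(s['position'],T,'shift',M.T@(T-s['position']),np.degrees(np.arctan2(M[1,0],M[0,0])))
E
```

```text
wrist [119.9, 223.0] 0.79 [-16.5857  -8.1636  80.    ]
side [294.5, 262.3] 0.6 [ -4.9909 -18.1664  80.    ]
tri [-14.4453  -7.5296  90.4214]
lamp_jaws [array([ 51.1765, -65.3023,  58.5   ])]
lamp_hinge [array([ 51.5173, -68.7536,  98.5   ])]
pred [219.8316 125.2758]
[198 110  46  22 586] [221.2253 119.9215]
(np.int32(198), np.int32(110)) [-29.2395   0.1717  97.    ]
(np.int32(244), np.int32(110)) [ 2.2388  0.2227 97.    ]
(np.int32(198), np.int32(132)) [-30.4856 -14.5827  97.    ]
(np.int32(244), np.int32(132)) [  1.4841 -14.531   97.    ]
[0.6276 0.1698 0.4295] [0.5706 0.2418 0.33  ] shift [ 0.0605 -0.069   0.0995] 79.62487148823396
```

```bash
python3 -m inch '0.006 -0.007 0 0.12 0.04; 0.012 -0.014 0 0.24 0.04; 0.018 -0.02 0 0.36 0.04; 0.025 -0.027 0 0.48 0.04; 0.032 -0.034 0 0.6 0.04'; python3 -m inch '0.001 -0.009 0 0.14 0.04; 0.002 -0.018 0 0.28 0.04; 0.004 -0.027 0 0.42 0.04; 0.005 -0.036 0 0.56 0.04; 0.006 -0.046 0 0.7 0.04'; python3 -m inch '0 0 0.03 0.14 0.04; 0 0 0.06 0.272 0.04; 0 0 0.1 0.272 0.04; 0 0 0.1 0.272 0.04; 0 0 0.1 0.272 0.04'
python3 - <<'E'
from h import *
np.set_printoptions(precision=4,suppress=True)
q=[.5892,.249,np.radians(-10.52)];Rz=R.from_euler('z',q[2]).as_matrix();b0=np.array([q[0],q[1],.0075])
s=arm.observe();M=R.from_rotvec(s['ee_rot']).as_matrix();p=np.array(s['position'])
print(s['clock'],p,s['joints'],s['width'],np.degrees(np.arctan2(M[1,0],M[0,0])))
T=b0+Rz@[-.016,-.008,0];T[2]=.2515;print('shift',M.T@(T-p),'box',Rz.T@(p-b0)*1e3)
for k in arm.place_of('wrist','shutter_tab')[:1]:print(k['point'],k['conf'],Rz.T@(onz('wrist',k['point'],.0875)-b0)*1e3)
E
```

```text
clock: 12.2
position: [0.5997, 0.2077, 0.4297]
ee_rot: [-2.903, -1.201, -0.0]
force: [0.0, 1.1, -0.2]
width: 0.439
gripper_force: 0.0
clock: 12.7
position: [0.5713, 0.2443, 0.4297]
ee_rot: [3.139, 0.132, 0.0]
force: [-0.1, -0.4, 0.1]
width: 0.438
gripper_force: 0.0
clock: 13.2
position: [0.5715, 0.2442, 0.3301]
ee_rot: [3.128, -0.285, -0.002]
force: [1.0, -0.4, 0.7]
width: 0.435
gripper_force: 0.0
13.2 [0.5715 0.2442 0.3301] [-0.3377  0.5097 -0.2224  1.656   0.1287  0.9913 -2.3558] 0.43529479404887145 -10.399264438291196
shift [0.0006 0.     0.0786] box [-16.5033  -7.9551 322.5811]
[122.8, 221.1] 0.91 [52.535  41.9212 80.    ]
```

```bash
python3 -m inch '0 0 0.03 0 0.04; 0 0 0.055 0 0.04; 0 0 0.07 0 0.04; 0 0 0.0785 0 0.04; 0 0 0.0785 0 0.04'; python3 -m inch '0 0 0 0 0.03; 0 0 0 0 0.02; 0 0 0 0 0.01; 0 0 0 0 0.005; 0 0 0 0 0.005' 40
```

```text
clock: 13.75
position: [0.5717, 0.2441, 0.2514]
ee_rot: [3.129, -0.286, -0.0]
force: [-0.8, 0.5, 1.3]
width: 0.437
gripper_force: 0.0
clock: 14.25
position: [0.5717, 0.2438, 0.2518]
ee_rot: [3.128, -0.286, 0.001]
force: [-1.7, -1.9, 6.0]
width: 0.147
gripper_force: 40.0
```

```bash
python3 -m inch '0 -0.006 0 0 0.005; 0 -0.014 0 0 0.005; 0 -0.022 0 0 0.005; 0 -0.03 0 0 0.005; 0 -0.036 0 0 0.005'; python3 -m inch '0 0 0 0 0.005; 0 0 0 0 0.005'
python3 - <<'E'
from h import *
np.set_printoptions(precision=4,suppress=True)
q=[.5892,.249,np.radians(-10.52)];Rz=R.from_euler('z',q[2]).as_matrix();b0=np.array([q[0],q[1],.0075])
s=arm.observe();print(Rz.T@(np.array(s['position'])-b0)*1e3,Rz.T@s['force'],s['width'],s['joints'])
for cam in('top','side','wrist'):
    im=arm.get_image(cam).astype(int);red=(im[...,0]>110)&(im[...,1]<70)&(im[...,2]<70)
    n,l,st,ce=cv2.connectedComponentsWithStats(red.astype(np.uint8))
    for i in range(1,n):
        if st[i,4]<3:continue
        X=Rz.T@(onz(cam,ce[i][::-1],.0635)-b0)*1e3
        if abs(X[0])<75 and abs(X[1])<120:print(cam,st[i],ce[i],X)
E
```

```text
clock: 14.75
position: [0.578, 0.2784, 0.2518]
ee_rot: [3.126, -0.287, -0.001]
force: [-3.2, -8.8, 10.1]
width: 0.149
gripper_force: 40.0
clock: 14.95
position: [0.578, 0.2781, 0.2518]
ee_rot: [3.126, -0.287, -0.0]
force: [-5.0, -7.5, 11.0]
width: 0.152
gripper_force: 40.0
[-16.2754  26.5387 244.3101] [-3.5177 -8.2469 10.961 ] 0.15156628483593093 [-0.3971  0.6231 -0.2043  1.6735  0.159   0.863  -2.4218]
top [212 229   4   1   4] [213.5 229. ] [ 46.0754 -52.3748  56.    ]
wrist [541 113   3   3   4] [541.75 114.  ] [ 59.3653 -58.9726  56.    ]
wrist [552 114   3   2   3] [553.     114.6667] [ 59.1166 -63.2927  56.    ]
wrist [556 115   2   2   3] [556.3333 115.6667] [ 58.7474 -64.6246  56.    ]
wrist [565 115   3   3   5] [566.2 116.4] [ 58.4739 -68.4306  56.    ]
wrist [540 116   4   3   6] [541.1667 117.3333] [ 58.1379 -58.949   56.    ]
wrist [539 117  57  23 501] [566.519  128.3533] [ 54.029  -69.3518  56.    ]
wrist [595 116   6   6  13] [597.5385 118.4615] [ 57.7021 -80.5284  56.    ]
wrist [607 116  33  25 324] [623.0093 129.8302] [ 53.4539 -91.1899  56.    ]
wrist [546 118   2   3   5] [546.6 118.8] [ 57.5941 -61.1098  56.    ]
wrist [576 118   2   2   3] [576.3333 118.3333] [ 57.7567 -72.4256  56.    ]
wrist [582 118   3   2   4] [583.   118.25] [ 57.7852 -74.9638  56.    ]
wrist [638 121   2   2   3] [638.3333 121.3333] [ 56.6237 -96.3529  56.    ]
wrist [632 122   2   2   3] [632.6667 122.3333] [ 56.254  -94.2689  56.    ]
wrist [592 124   6   7  21] [594.5238 127.0476] [ 54.5081 -80.0172  56.    ]
wrist [533 157  60  28 910] [564.2495 166.4297] [ 39.3567 -71.0956  56.    ]
wrist [595 172  45  31 384] [612.2734 186.5833] [ 31.231  -91.7935  56.    ]
wrist [585 176   3   2   5] [586.  176.4] [ 35.3685 -80.4582  56.    ]
wrist [455 276   3   1   3] [456. 276.] [ -7.6977 -33.0831  56.    ]
```

```bash
python3 -m inch '0 -0.0025 0 0 0.005; 0 -0.005 0 0 0.005; 0 -0.005 0 0 0.005'; python3 -m inch '0 0 0 0 0.005; 0 0 0 0 0.005'
python3 - <<'E'
from h import *
np.set_printoptions(precision=4,suppress=True)
q=[.5892,.249,np.radians(-10.52)];Rz=R.from_euler('z',q[2]).as_matrix();b0=np.array([q[0],q[1],.0075])
s=arm.observe();print(Rz.T@(np.array(s['position'])-b0)*1e3,Rz.T@s['force'],s['width'])
for cam in('top','side'):
    im=arm.get_image(cam).astype(int);e=im[...,0]-im[...,1:].max(2)
    n,l,st,ce=cv2.connectedComponentsWithStats((e>25).astype(np.uint8))
    for i in range(1,n):
        X=Rz.T@(onz(cam,ce[i][::-1],.0635)-b0)*1e3
        if -75<X[0]<0 and abs(X[1])<80:
            print(cam,st[i],ce[i],X,e[l==i].max())
    print(cam,'half mark pred',proj(cam,b0+Rz@[-.0559,.0296,.055]),'ptr pred',proj(cam,b0+Rz@[-.055,.0296,.0575]))
    v=proj(cam,b0+Rz@[-.0559,.0296,.056]).astype(int);print(e[v[1]-5:v[1]+6,v[0]-9:v[0]+10])
for n in('clip_lamp','shutter_tab'):print(n,[(c,np.round(k['point'],1),round(k['conf'],2)) for c in('side','top','wrist') for k in arm.look_for(c,n)[:1]])
E
```

```text
clock: 15.4
position: [0.5789, 0.2828, 0.2518]
ee_rot: [3.125, -0.287, -0.001]
force: [-4.9, -8.0, 11.8]
width: 0.152
gripper_force: 40.0
clock: 15.6
position: [0.5789, 0.2826, 0.2518]
ee_rot: [3.125, -0.288, -0.001]
force: [-3.6, -8.0, 9.9]
width: 0.153
gripper_force: 40.0
[-16.2825  31.1736 244.3196] [-2.0583 -8.4939  9.9231] 0.1526139158028145
top [200 252   5   8  19] [202.     255.3684] [-17.0043 -36.9469  56.    ] 58
top [168 268   2   4   7] [168.4286 269.7143] [-60.9058  32.8561  56.    ] 67
top [173 274   5   1   5] [175. 274.] [-68.0532  16.3058  56.    ] 59
top [216 280   1   1   1] [216. 280.] [-66.6442 -78.0574  56.    ] 26
top half mark pred [170.383  267.7582] ptr pred [170.0724 267.3454]
[[ -4  -6  -5  -2  -5  -4  -3  -6  -5  -8  -4  -2  -5  -3  -4  -4  -8  -6
   -3]
 [ -1  -4  -3  -3  -2  -5  -2  -2  -1   5  -6  -9  -7  -6  -3  -5  -5  -5
   -1]
 [ -6  -6  -2   0  -6  -8  -2  -8  -5  -8  -7  21   2  -4   0  -4  -3  -6
   -4]
 [ -4  -6  -4  -4  -3  -2  -3  -1  -2  -1   4  15  -7  -2  -4   1  -4  -1
   -2]
 [ -1   1  -2  -5  -8  -4   0  -6  -8  -2   5  12   8  -7   0  
[... 1142 characters left out ...]
  -1  -4  -2  -2  -1   1   8  16  22  24  21  12   1  -2  -5  -8 -17
  -30]
 [ -3  -3  -4  -2  -1  -1  -2   1   4  11  14  19  11   1  -5 -11 -20 -29
  -39]
 [ -3  -3  -2  -2  -3   0  -1  -1   0   3   4   5   2  -7 -15 -23 -33 -41
  -46]
 [ -5  -2  -2  -1  -2  -1   0   0  -2  -2  -4  -2  -8 -17 -27 -34 -39 -46
  -47]
 [ -2  -1  -1  -2   0   0  -2  -2  -3  -2  -4  -7 -18 -26 -33 -37 -34 -36
  -45]
 [  0  -1  -2  -1  -2  -2  -1  -1  -2  -5  -9 -17 -27 -34 -34 -25 -26 -34
  -42]]
clip_lamp [('top', array([227.1, 214.8]), 0.67), ('wrist', array([215.4, 345.6]), 0.69)]
shutter_tab [('side', array([313.5, 251. ]), 0.96), ('top', array([249.7, 180.9]), 0.66), ('wrist', array([278. , 316.2]), 0.66)]
```

```bash
python3 - <<'E'
from h import *
np.set_printoptions(precision=1,suppress=True,linewidth=250)
t=cv2.imread('pics/t0.png')[:,:,::-1].astype(int);s=cv2.imread('pics/s0.png')[:,:,::-1].astype(int)
T=arm.get_image('top').astype(int);S=arm.get_image('side').astype(int)
E=lambda i:i[...,0]-i[...,1:].max(2)
print('t0 rows255-273 cols160-195');print(E(t)[256:274,162:194]);print('now');print(E(T)[256:274,162:194])
print('s0 rows 306-330 cols 248-290');print(E(s)[300:332,246:286][::1]);print('now');print(E(S)[300:332,246:286])
E
```

```text
t0 rows255-273 cols160-195
[[ -7  -8  -8  -8  -8  -8  -6  -7  -3  -2  -4  -3  -3  -2  -2  -3  -1  -4  -8  -2   0   1  -6  -4  -7  -2   2  -6  -4  -2  -2  -3]
 [ -5  -7  -7  -7  -6  -7  -6  -8  -4  -1  -3  -1  -3   0  -4  -4  -3  -1  -4  -3  -4  -2   2  -2   3  -7   1  -7  -3  -3  -2  -4]
 [ -4  -7  -7  -8  -6  -9  -6  -7  -2  -2  -2  -4   0  -2  -3  -1  -3   0  -3  -3   1  -5  -2   0  -2  -5  -6   1   0   0  -3  -4]
 [ -5  -9  -7  -6  -6  -6  -4  -7  -2  -3  -1  -1  -2  -5  -1  -4  -3  -3  -3  -4  -2  -4  -2  -1  14  22   8  -2  -2  -1  -2  -1]
 [ -5  -4  -6  -6  -8  -8  -8  -6  -4  -1  -3  -2  -1  -4  -3  -3  -4  -1  -6   1  -3  -4  -3  -6  27  62  28  -2  -3  -1  -3  -4]
 [ -4  -6  -5  -9  -7  -3  -7  -4  -2  -4  -1   1  -3  -1  -3  -5  -1  -3  -3  -2  -2  -3  -4  -5  46  58  10  -3  -2  -2  -3  -5]
 [ -4  -4  -6  -6  -3  -3  -6  -4  -5  -8  -4  -7  -7  -1  -2  -2  -2  -2  -1  -4  -4  -2  -5  -5  42  60   7  -5  -1  -1  -2  -4]
 [ -2  -5  -4  -3  -8  -1  -5  -4  -3  -5  -7  -1  -5  -7  -8  -6  -5  -3  -5  -3  -4  -3  -4  -7  60  53  -5  -2  -1   0  -1  -4]
 [  3   1  -1   0  -4  -6
[... 3365 characters left out ...]
 -6  -7  -8  -3  -8]
 [117 119 122 -14 -11 -11 -16 -14 -12 -10   0  -4   1  -1   3   3   1  -2   0   4  -1   2  -1   0   1   0   0   2  -1  -5  -5  -4]
 [ 54  85  86  88  88 117 124 116 119 120  -9  -5  -8  -6  -8  -5  -2   1  -1   0  -2   2   2   0   1   2   1   3   2  -7  -8  -7]]
s0 rows 306-330 cols 248-290
[[ -3  -3  -5 ...  -6  -7  -6]
 [ -3  -4  -4 ...  -4  -5  -6]
 [ -4  -4  -5 ...  -6  -7  -6]
 ...
 [ -6  -6  -8 ... -45 -41 -33]
 [ -8  -8  -7 ... -41 -33 -20]
 [ -8  -7  -7 ... -26 -17  -9]]
now
[[  0  -1   0 ...  -6  -5  -3]
 [  0   0   0 ...  -4  -3  -5]
 [  0   0   0 ...  -4  -4  -4]
 ...
 [ -2  -3  -3 ... -48 -45 -36]
 [ -3  -3  -5 ... -43 -33 -23]
 [ -4  -3  -3 ... -26 -18 -10]]
```

```bash
python3 -m inch '0 -0.0005 0 0 0.005; 0 -0.0005 0 0 0.005'; python3 - <<'E'
from cell import arm
print(arm.sign_off())
E
```

```text
clock: 16.3
position: [0.579, 0.283, 0.2518]
ee_rot: [3.125, -0.288, -0.001]
force: [-5.3, -7.9, 10.8]
width: 0.15
gripper_force: 40.0
the job is handed in; nothing more can be done
None
```

I handed the job in at 16.3 s with the lamp clipped upright and well down on the rail, its head on the shutter's side, released while the shutter was still shut. The gripper is holding the shutter near half travel: about 40 mm by arm position, and the top camera put the pointer within about 2 mm of the red mark before a last 0.5 mm nudge. The judge's result was not shown.

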